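Wind a joystick console upright in its tilting fixture

ROBOT

A 6-joint arm with a two-finger parallel gripper is mounted at the origin on the work surface. World frame = base frame: x ahead of the robot, y to its left, z up, the work surface at z = 0. Lengths are in m, angles in rad, forces in N, time in s.
With the tool pointing down it reaches from about 0.425 to 0.95 m from the base axis. Payload 14.7 kg.
Tool frame: the origin (TCP) lies between the finger pads; the fingertips stand 14 mm ahead of it and the grasp point (between the pads) lies 5 mm behind it; z points along the fingers, x is the direction in which the jaws open and shut, and the axes are right-handed (so a half turn about z gives the same grasp; the last joint's range is limited). The gripper opens to 85 mm and grips with 20 to 120 N. Pads are 22 mm wide; open, the fingers measure 114 mm over their backs; the gripper's body (76 mm by 85 mm) begins 54 mm behind the grasp point. The pads swing forward as they close: fully open they stand 13 mm farther back than shut.
Start: joints at [1.12, 0.48, 1.596, -0, 1.065, -0.047], TCP at [0.255, 0.598, 0.245] pointing down, gripper open.
Joint ranges: [-2.75, 2.75], [-0.82, 2.05], [0.23, 2.67], [-1.56, 4.7], [0.09, 2.69], [-2.92, 2.92]. Speed limits (rad/s): [1.89, 1.89, 2.39, 3.01, 3.01, 3.01].

INTERFACE

Orientations are given as a unit quaternion [x, y, z, w].
In Python, from bench import arm, capture gives the robot as it stands. The module is installed in compiled form; this text tells all that it offers.
- The arm moves only by the shell command python3 -m jog 'ROWS' [OPENING] [FORCE]. ROWS is a JSON object of lists of equal length, an entry for each row: "delta_pos": the shift along the world's x, y, z in units of 50 mm (1.0 is 50 mm), a list of three; "yaw": the turn about the world's z in units of 180 degrees (1.0 is 180 degrees). A call has 1 to 20 rows; each row shifts and turns the commanded pose from where the row before left it; what a row does not reach is not made up. A row lasts 1/8 s, in which the tool goes at most 62.5 mm and 10.7 degrees, less where a joint would pass 70% of its speed; a pose out of reach is approached as far as the arm can. A call with a number of a shift or a turn outside -1 to 1 is refused whole. A call with a gripper value outside its range is refused whole. OPENING is the closure, from 0 (fully open) to 1 (shut), set as the call begins (- or left out, the last holds). The fingers move at their own pace and stop on an object; FORCE is the grip in N (left out, the last holds). Time passes only in rows, so rows that do not move let the fingers close. It gives the time, the measured TCP pose, the force and the opening at its end, in the units of the state.
- arm.sense(): the state, without advancing time (a new reading comes with each control period).
- capture(name): name is "scene" or "top"; returns a dict with "image" (384x512x3 uint8, blue, green, red), "z_map" (384x512 float32, m along the optical axis (not along the pixel's ray), 0 where there is no reading), "K" (3x3 intrinsics, pixels), "k1" (the pictures are not rectified: a ray, as slopes to the right and down, at radius r is drawn at 1 + k1 r^2 times it, then the intrinsics apply), "xyz" and "rotation" of the camera in the world. Camera axes: x right, y down, z forward; pixel columns grow to the right and rows downward; lengths in m; the calibration is good to about 2 mm. A picture is of the moment at which its call begins.
- arm.finish_job(): hands the job in, once; it reports no verdict.
The state is a dict: "t": time; "qpos": joint angles; "joint_velocities": joint speeds; "effort": joint torques, N m; "tool_pos": TCP position; "orientation": TCP orientation; "contact_force": force on the tool from outside, world axes, zero at the start; "moment": the same for the moment, N m; "opening": finger opening in m.
Only numpy, scipy, OpenCV 4.12 (cv2) and the standard library are available. Lean on these libraries where they do the work, as an engineer would, in place of code of your own. Each camera call takes 0.05 s, during which the arm holds its last target. There are 200 camera calls.

TASK

The joystick console on the bench was left leaning over in its tilting fixture. Turn the fixture's handwheel, taking a fresh grip on the rim as often as you need, until the console stands upright with its top level, then let go of the wheel. Move the console only by the handwheel, without pushing on the console itself, and leave the heat gun, bottle, screwdriver and parts tray where they are.

Things in the scene. Friction and masses are not known exactly. Their poses are not given: they have to be found in the camera images.
- wheel_hub (a point): Centre of the handwheel, on its level shaft, 145 mm above the bench. The point is fixed to the fixture and does not turn: its y axis lies along the shaft and points out of the fixture past the wheel, z is up. Wheel: plain cast aluminium, no crank handle, 124 mm over the rim, rim a round bar 15 mm thick (bar centre at radius 54.5 mm), three 11 mm spokes, hub 34 mm by 26 mm.
- handwheel (a joint): Angle of the handwheel (rad). It grows as the top of the rim goes towards -x of wheel_hub (towards the robot; clockwise facing the wheel). It is -12 times the cradle angle: it starts at about -3.3 to -5.3 and reads 0 with the console upright. Turning takes about 0.35 N m (6 N at the rim); it stays where it is left. Behind the rim are 60 mm of bare 20 mm shaft, then a bearing boss and the gearbox.
- cradle (a joint): Lean of the cradle and console about the level trunnion axis (rad), driven by the handwheel through a 12:1 worm gear: 0 upright, positive leaning away from the handwheel's side, range -0.12 to 0.66. One full wheel turn moves it 0.52 rad (30 degrees). A protractor disc on the far trunnion, with a long tick for upright, passes a fixed pointer.
- console: Dark grey sheet-steel joystick console bolted in the cradle: 210 mm long (x), 160 mm wide (y), 250 mm high, with bevelled shoulders, its +y side open on terminal rails, a bellows joystick 150 mm tall on top. Origin: centre of its underside; z goes up through the console, x along the trunnion axis.
- console_top (a point): Centre of the console's flat top plate (210 by 96 mm) under the joystick's flange; z is normal to the plate and vertical when the console is upright.
- fixture: Grey-green cast tilting fixture bolted to the bench: foot 450 by 200 mm, two uprights 245 mm high, trunnion axis along x at 210 mm height. The worm gearbox (75 by 120 mm, top at 270 mm) is at the -x end, towards the robot; the handwheel stands out from its +y side, hub at (-195, 165, 145) mm. Origin: on the bench under the middle of the cradle.
- heat_gun: Bystander: dark green heat gun standing on its tail, nozzle up, 80 mm thick, 210 mm high, handle out to its +x side. Origin at the centre of its underside.
- bottle: Bystander: yellow bottle with a white cap, 54 mm in diameter, 140 mm high. Origin at the centre of its underside.
- screwdriver: Bystander: screwdriver lying on the bench, handle to its -x. Origin at the underside of its middle.
- parts_tray: Bystander: grey tray of terminals and screws, 110 by 150 by 38 mm, on the bench. Origin at the centre of its underside.

How it is judged:
At the end, for the whole second after the job is handed in: The console is upright within 1.5 degrees (cradle angle within 0.026 rad of 0, which is 0.31 rad of the handwheel) and the handwheel is let go and at rest (value of joint cradle between -0.026 and 0.026 rad and velocity of joint handwheel between -0.05 and 0.05 rad/s); the robot touches nothing.
It fails at once if the robot pushes on the console (more than 5 N) (contact force between any of the arm, the fingers and console above 5 N).
It fails at once if the heat gun, bottle, screwdriver or parts tray is moved by more than 20 mm (distance of any of heat_gun, bottle, screwdriver, parts_tray from where it was at the start of the episode above 0.02 m).
It also fails if it takes over 64 s, if anything falls off the work surface, if the arm or the gripper's body presses on something with over 40 N, if the wrist force passes 120 N, or if a joint passes its speed limit or range.

## Working session

There is one attempt and no reset: what is moved stays moved. The work goes in short steps, Python scripts to look and compute and a shell command to move; the robot and the scene stay as the last step left them, time stands still between calls to the robot, and variables do not carry over. Pictures are saved under pics/ and viewed, about 8 in all and at most 12, crops included, and the job is handed in when it is done.

```bash
mkdir -p pics; ls; cat > h.py <<'E'
import numpy as np, cv2
from bench import arm, capture
def pts(c):
    """world points per pixel from z_map"""
    h,w=c["z_map"].shape; v,u=np.mgrid[:h,:w].astype(float)
    K=np.array(c["K"]); k1=float(c["k1"])
    s=cv2.undistortPoints(np.stack([u.ravel(),v.ravel()],1)[:,None],K,np.array([k1,0,0,0,0.]))[:,0]
    z=c["z_map"].ravel()
    P=np.c_[s*z[:,None],z]@np.array(c["rotation"]).T+np.array(c["xyz"])
    P[z==0]=np.nan
    return P.reshape(h,w,3)
E
python3 - <<'E'
from h import *
for n in("scene","top"):
    c=capture(n); cv2.imwrite(f"pics/{n}0.png",c["image"]); np.save(f"{n}0.npy",pts(c)); print(n,c["K"],c["k1"],c["xyz"],np.array(c["rotation"]).tolist())
print(arm.sense())
E
```

```text
picsTraceback (most recent call last):
  File "<stdin>", line 3, in <module>
  File "h.py", line 9, in pts
    P=np.c_[s*z[:,None],z]@np.array(c["rotation"]).T+np.array(c["xyz"])
      ~~~~~~~~~~~~~~~~~~~~^~~~~~~~~~~~~~~~~~~~~~~~~~
ValueError: matmul: Input operand 1 has a mismatch in its core dimension 0, with gufunc signature (n?,k),(k,m?)->(n?,m?) (size 4 is different from 3)
```

View pics/scene0.png

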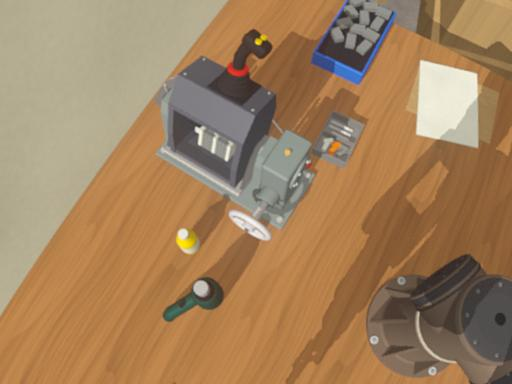

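The scene view shows the fixture with the white handwheel at about (250,224), the bottle at (187,240), the heat gun at (205,292) and the tray at (340,138). The camera rotation is a quaternion, so I'll fix the helper.

```bash
sed -i 's/^import numpy.*/&\nfrom scipy.spatial.transform import Rotation as R/; s/@np.array(c\["rotation"\]).T/@R.from_quat(c["rotation"]).as_matrix().T/' h.py
python3 - <<'E'
from h import *
for n in("scene","top"):
    c=capture(n); cv2.imwrite(f"pics/{n}0.png",c["image"]); np.save(f"{n}0.npy",pts(c)); print(n,c["K"],c["k1"],c["xyz"],R.from_quat(c["rotation"]).as_matrix().round(3).tolist())
print(arm.sense())
P=np.load("scene0.npy")
for n,(u,v) in dict(bottle=(184,233),gun=(203,288),gunhandle=(170,314),tray=(340,138),gb=(290,150),bench=(300,300)).items(): print(n,P[v,u].round(3))
E
```

```text
scene [[400.53652811   0.         246.82754587]
 [  0.         400.53652811 197.11463103]
 [  0.           0.           1.        ]] -0.13986936205747028 [0.39123852 0.22942954 1.12260037] [[-0.868, -0.467, 0.167], [-0.496, 0.824, -0.273], [-0.01, -0.32, -0.947]]
top [[467.19231538   0.         253.95420432]
 [  0.         467.19231538 186.70923766]
 [  0.           0.           1.        ]] -0.16485097204874977 [ 0.46534269 -0.0496115   1.41331343] [[0.027, -0.995, 0.098], [-1.0, -0.028, -0.005], [0.007, -0.098, -0.995]]
{'t': 0.15, 'qpos': array([ 1.12040036e+00,  4.80688974e-01,  1.59670467e+00, -6.99880950e-06,
        1.06511446e+00, -4.65765810e-02]), 'joint_velocities': array([-0.00119019, -0.00117064, -0.00323052,  0.00091266, -0.00188839,
        0.00013133]), 'effort': array([ 5.53886530e-04, -9.51152587e+01, -4.30463111e+01, -6.87019133e-05,
        8.40659923e-03,  2.63512220e-05]), 'tool_pos': array([0.25524905, 0.59747054, 0.24482816]), 'orientation': array([ 8.34544776e-01,  5.50939931e-01, -3.91755440e-04,  2.36750208e-04]), 'contact_force': array([-0.09463077, -0.30342171, -1.60040696]), 'moment': array([-0.03765644,  0.00535084,  0.03273505]), 'opening': 0.08560397565264044}
bottle [0.655 0.108 0.141]
gun [0.53  0.203 0.212]
gunhandle [0.59  0.299 0.077]
tray [ 0.43  -0.39   0.032]
gb [ 0.511 -0.168  0.269]
bench [0.314 0.093 0.002]
```

View pics/top0.png

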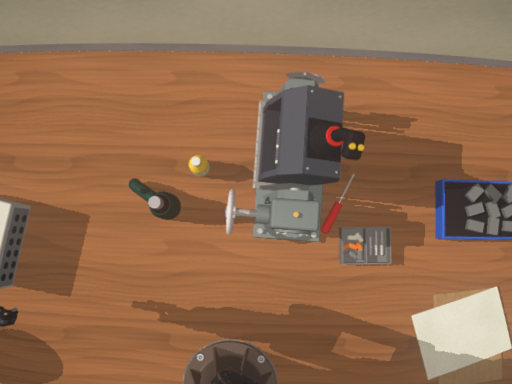

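The top view shows the wheel edge-on at about (231,212), bottle (199,165), gun (163,204), screwdriver (338,205) and the console leaning to the right, away from the wheel. Next I'll measure the hub and fixture axes.

```bash
cat > meas.py <<'E'
from h import *
def wheel(n, im, P):
    hsv=cv2.cvtColor(im,cv2.COLOR_BGR2HSV)
    m=(hsv[...,1]<45)&(hsv[...,2]>150)&(P[...,2]>.06)&(P[...,2]<.23)&(abs(P[...,0]-.48)<.12)&(P[...,1]>-.05)&(P[...,1]<.12)
    return m
if __name__=="__main__":
    for n in("scene","top"):
        P=np.load(n+"0.npy"); im=cv2.imread(f"pics/{n}0.png"); m=wheel(n,im,P); Q=P[m]
        print(n,len(Q),np.percentile(Q,[1,10,50,90,99],axis=0).round(3).tolist())
        c=Q.mean(0); U,S,V=np.linalg.svd(Q-c); print(c.round(3),V[2].round(3),(S/len(Q)**.5).round(4))
        # gearbox top and foot orientation
        g=(abs(P[...,2]-.270)<.006)&(abs(P[...,0]-.5)<.12)&(abs(P[...,1]+.17)<.15)
        r=cv2.minAreaRect(P[g][:,:2].astype(np.float32)*1000); print("gb top",g.sum(),r)
        f=(P[...,2]>.01)&(P[...,2]<.05)&(P[...,0]>.35)&(abs(P[...,1]+.15)<.16)
        print(np.median(P[f],0))
E
python3 meas.py
```

```text
scene 685 [[0.463, -0.049, 0.095], [0.479, -0.022, 0.121], [0.518, 0.012, 0.158], [0.562, 0.018, 0.203], [0.577, 0.023, 0.207]]
[0.519 0.006 0.163] [-0.102 -0.994  0.04 ] [0.0317 0.0292 0.016 ]
gb top 1507 ((541.6625366210938, -168.24041748046875), (167.85948181152344, 138.0714111328125), 83.33499908447266)
[ 0.62620655 -0.08664937  0.01856909]
top 283 [[0.468, -0.042, 0.149], [0.487, -0.027, 0.153], [0.522, 0.005, 0.195], [0.554, 0.013, 0.206], [0.574, 0.019, 0.209]]
[0.521 0.001 0.185] [-0.069 -0.855  0.513] [0.0246 0.0238 0.0097]
gb top 1435 ((542.1732177734375, -164.3075714111328), (157.08102416992188, 136.51480102539062), 83.20836639404297)
[ 0.50006252 -0.17343469  0.01842273]
```

```bash
python3 - <<'E'
from meas import *
from scipy.optimize import least_squares
A=[]
for n in("scene","top"):
    P=np.load(n+"0.npy"); m=wheel(n,cv2.imread(f"pics/{n}0.png"),P); A.append(P[m])
    # gearbox top edges
    g=(abs(P[...,2]-.270)<.004)&(abs(P[...,0]-.5)<.05)&(abs(P[...,1]+.17)<.09)
    print("gb",P[g].mean(0).round(3),cv2.minAreaRect(P[g][:,:2].astype(np.float32)*1000))
for Q in A+[np.vstack(A)]:
    # torus fit: params cx,cy,cz,yaw ; tube radius .0075, R .0545
    def d(p,Q):
        n=np.array([-np.sin(p[3]),np.cos(p[3]),0]); v=Q-p[:3]; a=v@n; r=np.linalg.norm(v-a[:,None]*n,axis=1)
        return np.hypot(r-.0545,a)-.0075,r,a
    p=np.array([.52,.010,.145,0.])
    for th in(.03,.012,.006,.006):
        k=abs(d(p,Q)[0])<th
        p=least_squares(lambda q:d(q,Q[k])[0],p,loss="soft_l1",f_scale=.002).x
    print(p.round(4),k.sum(),abs(d(p,Q[k])[0]).mean())
    v=Q[k]-p[:3]; print("angles covered deg",np.histogram(np.degrees(np.arctan2(v[:,2],v[:,0])),12,(-180,180))[0])
E
```

```text
gb [ 0.513 -0.154  0.27 ] ((513.1173706054688, -155.39834594726562), (118.42333984375, 72.9041976928711), 87.601806640625)
gb [ 0.514 -0.157  0.27 ] ((513.411865234375, -156.9534454345703), (120.0155258178711, 72.2394790649414), 88.54036712646484)
[ 0.5213  0.0091  0.1451 -0.043 ] 414 0.0009640002917277722
angles covered deg [13 23 24  4 21 22 16 45 74 83 58 31]
[ 0.522   0.0075  0.1454 -0.0357] 194 0.0012480951625651086
angles covered deg [ 0  0  0  0  0  0  3 30 63 60 32  6]
[ 0.5215  0.0088  0.1453 -0.0437] 609 0.0011217630211437426
angles covered deg [ 14  23  24   4  21  23  18  75 136 143  90  38]
```

```bash
python3 - <<'E'
import cv2
im=cv2.imread("pics/scene0.png")[40:270,130:350]; a=cv2.resize(im,None,fx=2.6,fy=2.6,interpolation=3)
cv2.imwrite("pics/s_crop0.png",a)
E
```

```text
(no output)
```

View pics/s_crop0.png

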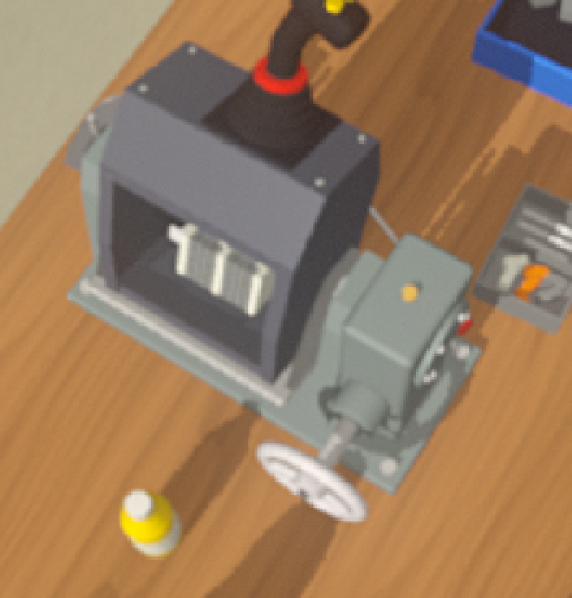

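Wheel hub is at (0.5215, 0.0088, 0.145). Its height and the rim size match what's given, and the fixture yaw is about -0.04. I'll raise the tool, move to above the far side of the rim (50° past the top) and measure the console lean.

```bash
cat > lean.py <<'E'
from h import *
def lean(show=False):
    out=[]
    for n in("scene","top"):
        c=capture(n); P=pts(c); im=c["image"]; cv2.imwrite(f"pics/last_{n}.png",im)
        # console solid points, RANSAC the plane whose normal lies nearest vertical within the y-z plane of the fixture
        m=(P[...,0]>.56)&(P[...,0]<.86)&(P[...,1]>-.36)&(P[...,1]<-.05)&(P[...,2]>.28)&(P[...,2]<.46)
        Q=P[m]; rng=np.random.default_rng(0); best=(0,)
        for _ in range(1500):
            a=Q[rng.choice(len(Q),3,False)]; v=np.cross(a[1]-a[0],a[2]-a[0]); l=np.linalg.norm(v)
            if l<1e-4: continue
            v/=l; v*=np.sign(v[2]); 
            ang=np.arctan2(-v[1],v[2])
            if v[2]<.7 or abs(v[0])>.08 or not -.2<ang<.62+.1: continue
            k=abs((Q-a[0])@v)<.004
            if k.sum()>best[0]: best=(k.sum(),k)
        q=Q[best[1]]; cen=q.mean(0); v=np.linalg.svd(q-cen)[2][2]; v*=np.sign(v[2])
        pr=q-cen; r=cv2.minAreaRect((pr@np.linalg.svd(pr)[2][:2].T*1000).astype(np.float32))
        print(n,"n",len(q),"cen",cen.round(3),"normal",v.round(3),"lean",round(float(np.arctan2(-v[1],v[2])),3),"size",np.round(r[1]))
lean()
E
python3 -m jog '{"delta_pos":[[0,0,0.8],[0,0,0.8],[0,0,0.8],[0,0,0.7]],"yaw":[0,0,0,0]}' 0.4 30
python3 -m jog '{"delta_pos":[[0.44,-0.844,0],[0.44,-0.844,0],[0.44,-0.844,0],[0.44,-0.844,0],[0.44,-0.844,0],[0.44,-0.844,0],[0.44,-0.844,0],[0.44,-0.844,0],[0.44,-0.844,0],[0.44,-0.844,0],[0.44,-0.844,0],[0.44,-0.844,0],[0.44,-0.844,0],[0.44,-0.844,0],[0,0,0],[0,0,0]],"yaw":[0.008,0.008,0.008,0.008,0.008,0.008,0.008,0.008,0.008,0.008,0.008,0.008,0.008,0.008,0.003,0]}'
python3 lean.py
```

```text
t: 0.65
tool_pos: [0.2553, 0.5976, 0.4017]
orientation: [0.835, 0.551, 0.0, -0.0]
contact_force: [-0.5, -0.2, 0.1]
opening: 0.0513
t: 2.65
tool_pos: [0.563, 0.0071, 0.4]
orientation: [0.722, 0.692, -0.0, -0.0]
contact_force: [0.3, -0.7, -0.8]
opening: 0.0512
scene n 140 cen [ 0.62  -0.241  0.332] normal [-0.057 -0.358  0.932] lean 0.367 size [47. 33.]
top n 2098 cen [ 0.716 -0.21   0.345] normal [-0.012 -0.328  0.945] lean 0.334 size [104. 212.]
```

Lean from the top plate is 0.334 rad (plate measured 212x104 mm, against 210x96 given), so the wheel needs about 4.0 rad. Next I descend and grip.

```bash
python3 -m jog '{"delta_pos":[[0,0,-0.75],[0,0,-0.75],[0,0,-0.75],[0,0,-0.75],[0,0,-0.75],[0,0,-0.75],[0,0,0]],"yaw":[0,0,0,0,0,0,0]}'
python3 -m jog '{"delta_pos":[[0,0,0],[0,0,0],[0,0,0],[0,0,0],[0,0,0]],"yaw":[0,0,0,0,0]}' 1 40
python3 - <<'E'
import numpy as np
a=np.radians(np.arange(50,-51,-5)); d=np.diff(np.c_[54.5*np.sin(a),54.5*np.cos(a)],axis=0)/50
print(np.c_[d[:,0],-d[:,0]*.043,d[:,1]].round(3).tolist())
from h import *
c=capture("top"); cv2.imwrite("pics/grip1.png",cv2.resize(c["image"][120:300,140:400],None,fx=2.5,fy=2.5))
E
```

```text
t: 3.62
tool_pos: [0.5615, 0.0079, 0.1735]
orientation: [0.722, 0.692, -0.002, -0.002]
contact_force: [-0.0, -0.6, 0.3]
opening: 0.0513
t: 4.25
tool_pos: [0.5644, 0.005, 0.1772]
orientation: [0.722, 0.692, 0.0, 0.002]
contact_force: [-0.8, -19.7, 5.3]
opening: 0.0138
[[-0.064, 0.003, 0.07], [-0.07, 0.003, 0.064], [-0.075, 0.003, 0.058], [-0.08, 0.003, 0.051], [-0.084, 0.004, 0.044], [-0.088, 0.004, 0.036], [-0.091, 0.004, 0.029], [-0.093, 0.004, 0.021], [-0.094, 0.004, 0.012], [-0.095, 0.004, 0.004], [-0.095, 0.004, -0.004], [-0.094, 0.004, -0.012], [-0.093, 0.004, -0.021], [-0.091, 0.004, -0.029], [-0.088, 0.004, -0.036], [-0.084, 0.004, -0.044], [-0.08, 0.003, -0.051], [-0.075, 0.003, -0.058], [-0.07, 0.003, -0.064], [-0.064, 0.003, -0.07]]
```

View pics/grip1.png

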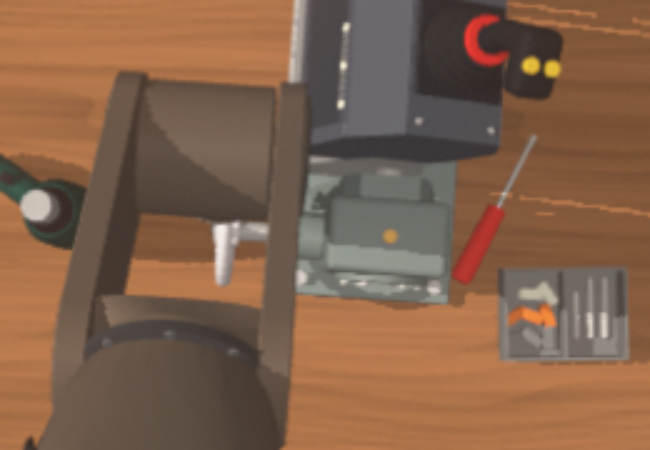

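The grip is on the rim (opening 13.8 mm), with the arm clear of the gun and fixture. The rim sits about 2 mm further to -y than measured, so I'll allow for that in the first stroke, 50° to -50°.

```bash
python3 -m jog '{"delta_pos":[[-0.064,-0.05,0.07],[-0.07,0.003,0.064],[-0.075,0.003,0.058],[-0.08,0.003,0.051],[-0.084,0.004,0.044],[-0.088,0.004,0.036],[-0.091,0.004,0.029],[-0.093,0.004,0.021],[-0.094,0.004,0.012],[-0.095,0.004,0.004]],"yaw":[0,0,0,0,0,0,0,0,0,0]}'
python3 lean.py
```

```text
t: 5.55
tool_pos: [0.5253, 0.0064, 0.1972]
orientation: [0.722, 0.692, 0.003, 0.003]
contact_force: [13.1, 4.9, 1.3]
opening: 0.0136
scene n 1398 cen [ 0.742 -0.198  0.35 ] normal [ 0.03  -0.277  0.96 ] lean 0.281 size [175. 102.]
top n 2098 cen [ 0.717 -0.202  0.348] normal [-0.01  -0.282  0.959] lean 0.286 size [104. 211.]
```

It's moving (lean 0.334 → 0.286) with some lag from compliance. Continuing the stroke.

```bash
python3 -m jog '{"delta_pos":[[-0.095,0.004,-0.004],[-0.094,0.004,-0.012],[-0.093,0.004,-0.021],[-0.091,0.004,-0.029],[-0.088,0.004,-0.036],[-0.084,0.004,-0.044],[-0.08,0.003,-0.051],[-0.075,0.003,-0.058],[-0.07,0.003,-0.064],[-0.064,0.003,-0.07],[0,0,0]],"yaw":[0,0,0,0,0,0,0,0,0,0,0]}'
python3 lean.py
```

```text
t: 7.02
tool_pos: [0.4825, 0.0084, 0.1777]
orientation: [0.722, 0.692, 0.003, 0.002]
contact_force: [2.8, 7.6, 10.6]
opening: 0.0137
scene n 1904 cen [ 0.712 -0.187  0.35 ] normal [-0.006 -0.184  0.983] lean 0.185 size [212. 104.]
top n 2135 cen [ 0.718 -0.193  0.349] normal [-0.003 -0.207  0.978] lean 0.209 size [106. 213.]
```

Stroke 1 done: lean is about 0.20, as expected for 1.6 rad of wheel. About 2.35 rad remain. Regrip next.

```bash
python3 -m jog '{"delta_pos":[[0,0,0],[0,0,0],[0,0,0],[0,0,0.5],[0,0,0.5],[0.56,-0.023,0],[0.56,-0.023,0],[0.55,-0.024,0],[0,0,-0.5],[0,0,-0.5],[0,0,0],[0,0,0]],"yaw":[0,0,0,0,0,0,0,0,0,0,0,0]}' 0.4 40
python3 lean.py
```

```text
t: 8.62
tool_pos: [0.5638, 0.0043, 0.176]
orientation: [0.722, 0.692, 0.0, 0.0]
contact_force: [0.3, 0.9, 1.1]
opening: 0.0515
scene n 1271 cen [ 0.758 -0.193  0.351] normal [ 0.032 -0.217  0.976] lean 0.219 size [103. 173.]
top n 2164 cen [ 0.718 -0.193  0.349] normal [-0.011 -0.208  0.978] lean 0.209 size [106. 211.]
```

```bash
python3 -m jog '{"delta_pos":[[0,0,0],[0,0,0],[0,0,0],[0,0,0]],"yaw":[0,0,0,0]}' 1 40
python3 -m jog '{"delta_pos":[[-0.064,0.003,0.07],[-0.07,0.003,0.064],[-0.075,0.003,0.058],[-0.08,0.003,0.051],[-0.084,0.004,0.044],[-0.088,0.004,0.036],[-0.091,0.004,0.029],[-0.093,0.004,0.021],[-0.094,0.004,0.012],[-0.095,0.004,0.004],[-0.095,0.004,-0.004],[-0.094,0.004,-0.012],[-0.093,0.004,-0.021],[-0.091,0.004,-0.029],[-0.088,0.004,-0.036],[-0.084,0.004,-0.044],[-0.08,0.003,-0.051],[-0.075,0.003,-0.058],[-0.07,0.003,-0.064],[-0.064,0.003,-0.07]],"yaw":[0,0,0,0,0,0,0,0,0,0,0,0,0,0,0,0,0,0,0,0]}'
python3 -m jog '{"delta_pos":[[0,0,0],[0,0,0],[0,0,0],[0,0,0],[0,0,0.5],[0,0,0.5],[0.56,-0.023,0],[0.56,-0.023,0],[0.55,-0.024,0],[0,0,-0.5],[0,0,-0.5],[0,0,0],[0,0,0]],"yaw":[0,0,0,0,0,0,0,0,0,0,0,0,0]}' 0.4 40
python3 lean.py
```

```text
t: 9.22
tool_pos: [0.5638, 0.0047, 0.1758]
orientation: [0.722, 0.692, 0.0, 0.0]
contact_force: [0.2, 5.2, 6.5]
opening: 0.0141
t: 11.72
tool_pos: [0.4824, 0.0084, 0.1768]
orientation: [0.722, 0.692, 0.002, 0.002]
contact_force: [3.7, 7.1, 16.1]
opening: 0.0137
t: 13.35
tool_pos: [0.5639, 0.0044, 0.176]
orientation: [0.722, 0.692, 0.0, 0.0]
contact_force: [-0.8, 0.0, -0.0]
opening: 0.051
scene n 1369 cen [ 0.76  -0.176  0.352] normal [ 0.039 -0.096  0.995] lean 0.096 size [174. 102.]
top n 2253 cen [ 0.717 -0.176  0.351] normal [-0.003 -0.078  0.997] lean 0.078 size [104. 211.]
```

Remaining lean is about 0.08 (the plate centre's y offset over the trunnion also gives 0.078), or roughly 54° of wheel. With ~10° lost per stroke I'll command 60° and measure while still holding.

```bash
python3 -m jog '{"delta_pos":[[0,0,0],[0,0,0],[0,0,0],[0,0,0]],"yaw":[0,0,0,0]}' 1 40
python3 -m jog '{"delta_pos":[[-0.064,0.003,0.07],[-0.07,0.003,0.064],[-0.075,0.003,0.058],[-0.08,0.003,0.051],[-0.084,0.004,0.044],[-0.088,0.004,0.036],[-0.091,0.004,0.029],[-0.093,0.004,0.021],[-0.094,0.004,0.012],[-0.095,0.004,0.004],[-0.095,0.004,-0.004],[-0.094,0.004,-0.012],[0,0,0],[0,0,0]],"yaw":[0,0,0,0,0,0,0,0,0,0,0,0,0,0]}'
python3 lean.py
```

```text
t: 13.95
tool_pos: [0.5639, 0.0048, 0.1758]
orientation: [0.722, 0.692, 0.0, 0.0]
contact_force: [-1.0, 3.0, 6.4]
opening: 0.0139
t: 15.7
tool_pos: [0.5148, 0.007, 0.1952]
orientation: [0.722, 0.692, 0.002, 0.002]
contact_force: [7.7, 5.0, 7.3]
opening: 0.0141
scene n 1810 cen [ 0.736 -0.163  0.353] normal [ 0.022 -0.008  1.   ] lean 0.008 size [211. 103.]
top n 2341 cen [ 0.717 -0.169  0.351] normal [-0.    -0.022  1.   ] lean 0.022 size [105. 211.]
```

```bash
python3 -m jog '{"delta_pos":[[-0.093,0.004,-0.021],[-0.091,0.004,-0.029],[0,0,0],[0,0,0]],"yaw":[0,0,0,0]}'
cat > fine.py <<'E'
from h import *
def plane(Q):
    v=None; k=np.ones(len(Q),bool)
    for _ in range(6):
        c=np.median(Q[k],0) if v is None else Q[k].mean(0); v=np.linalg.svd(Q[k]-Q[k].mean(0),full_matrices=False)[2][2]; v*=np.sign(v[2])
        k=abs((Q-Q[k].mean(0))@v)<.003
    return v,k.sum(),Q[k].mean(0)
ex=np.array([.999,-.043,0]); ey=np.array([.043,.999,0])
o=np.array([.5215,.0088,0])+.195*ex-.165*ey     # fixture origin
for n in("scene","top"):
    A=[(c:=capture(n),pts(c))[1] for _ in range(4)]; P=np.nanmean(A,0); F=(P-o)@np.c_[ex,ey,[0,0,1]]
    L=lambda m:plane(F[m])
    x,y,z=np.moveaxis(F,2,0)
    # plate away from bellows flange and bevel edges
    top=(abs(x)<.098)&(abs(y)<.042)&(abs(z-.352)<.02)&(np.hypot(x,y)>.052)
    bench=(z<.02)&(z>-.02)&(x>-.4)&(x<.3)&(((y>.25)&(y<.45))|((y<-.25)&(y>-.4)))
    for nm,m in(("top",top),("bench",bench)):
        v,k,cc=L(m); print(n,nm,k,"lean",np.arctan2(-v[1],v[2]).round(4),"xtilt",v[0].round(4),cc.round(4))
    b=(z>.20)&(z<.36)&(abs(x)<.12)&(abs(y)<.12)
    # edges of the flat top in y by height drop: profile of z over y
    s=(abs(x)>.055)&(abs(x)<.095)&(z>.25)&(z<.38)
    print([ (int(a*1000),round(float(np.median(z[s&(abs(y-a)<.004)])),4)) for a in np.arange(-.08,.081,.01) if (s&(abs(y-a)<.004)).sum()>3])
cv2.imwrite("pics/top_f.png",cv2.resize(capture("top")["image"][60:200,220:400],None,fx=4,fy=4,interpolation=3))
E
python3 fine.py
```

```text
t: 16.3
tool_pos: [0.5057, 0.0073, 0.1929]
orientation: [0.722, 0.692, 0.002, 0.002]
contact_force: [6.4, 5.0, 11.9]
opening: 0.0141
scene top 1122 lean 0.0053 xtilt 0.0002 [0.0133 0.001  0.3517]
scene bench 19578 lean 0.0013 xtilt -0.0007 [-0.0406  0.205   0.0003]
[(-50, 0.3511), (-40, 0.3518), (-30, 0.3517), (-20, 0.3517), (-10, 0.3518), (0, 0.3519), (9, 0.3519), (19, 0.352), (29, 0.352), (39, 0.3521), (49, 0.3462), (59, 0.3272), (69, 0.3066), (79, 0.2869)]
top top 1254 lean 0.0036 xtilt 0.0001 [ 0.0105 -0.      0.3514]
top bench 19244 lean 0.0006 xtilt 0.0002 [-0.0229  0.0325 -0.0001]
[(-80, 0.2954), (-70, 0.3156), (-60, 0.3365), (-50, 0.3512), (-40, 0.3516), (-30, 0.3515), (-20, 0.3514), (-10, 0.3515), (0, 0.3516), (9, 0.3518), (19, 0.3518), (29, 0.3517), (39, 0.3519), (49, 0.3439), (59, 0.3235), (69, 0.3037), (79, 0.2878)]
```

View pics/top_f.png

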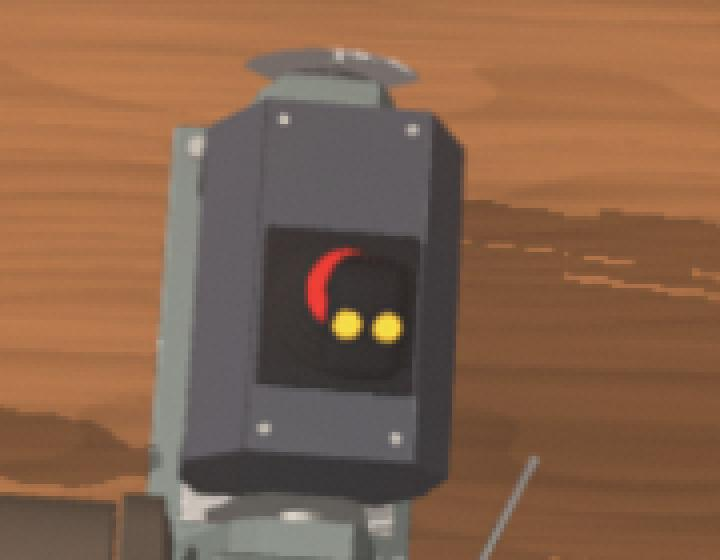

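The top is level: lean is 0.003–0.005 in both views, against a bench reference of about 0.001, and the plate is symmetric about the trunnion. The picture shows both bevels and the protractor's long tick near the middle at (340,55). I'll let go and lift clear.

```bash
python3 -m jog '{"delta_pos":[[0,0,0],[0,0,0],[0,0,0],[0,0,0],[0,0,0.5],[0,0,0.5],[0,0,0.7],[0,0,0.7],[0,0,0.7],[0,0,0],[0,0,0],[0,0,0]],"yaw":[0,0,0,0,0,0,0,0,0,0,0,0]}' 0.4 40
python3 fine.py; python3 - <<'E'
from h import *
c=capture("scene"); cv2.imwrite("pics/end.png",c["image"])
E
```

```text
t: 18.25
tool_pos: [0.5027, 0.0071, 0.3454]
orientation: [0.722, 0.692, -0.001, -0.001]
contact_force: [-0.1, -0.2, -0.2]
opening: 0.0512
scene top 694 lean 0.0068 xtilt -0.0004 [0.0712 0.0005 0.3517]
scene bench 17287 lean 0.0012 xtilt -0.0006 [-0.0573  0.2791  0.0004]
[(-50, 0.3511), (-40, 0.3514), (-30, 0.3514), (-20, 0.3515), (-10, 0.3517), (0, 0.3516), (9, 0.3518), (19, 0.3518), (29, 0.3519), (39, 0.3519), (49, 0.3458), (59, 0.3273), (69, 0.3064), (79, 0.2851)]
top top 1266 lean 0.0045 xtilt 0.0009 [1.110e-02 1.000e-04 3.514e-01]
top bench 18263 lean 0.0006 xtilt 0.0002 [-0.0154  0.0155 -0.0001]
[(-80, 0.2952), (-70, 0.3159), (-60, 0.3364), (-50, 0.3508), (-40, 0.3518), (-30, 0.3513), (-20, 0.3516), (-10, 0.3516), (0, 0.3515), (9, 0.3517), (19, 0.3518), (29, 0.3519), (39, 0.3517), (49, 0.3437), (59, 0.3242), (69, 0.3033), (79, 0.2887)]
```

View pics/end.png

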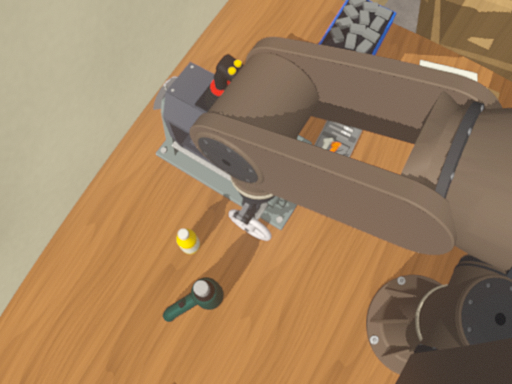

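The wheel at (250,224) is released, the gripper is clear above it, and the bottle (187,240), gun (205,292) and tray (340,138) haven't moved. Lean is about 0.005, so I'm handing in.

```bash
python3 -c "
from bench import arm
print(arm.finish_job(), arm.sense()['t'])"
```

```text
the job is handed in; nothing more can be done
the job is handed in; nothing more can be done
```

The console is upright and the handwheel is released. I gripped the rim from above and turned it in three strokes, about 4 rad in all. Then I let go, lifted clear and handed in shortly after 18 s on the robot's clock.

- **Lean:** after release, the top plate read 0.0045 rad (top camera) and 0.007 rad (scene camera), inside the 0.026 limit. The bench reference read about 0.001 rad. I left the small remainder alone.
- **Camera disagreement:** earlier coarse plate fits differed by up to about 0.03 rad between the two cameras. A fit limited to the flat plate settled it.
- **Contact and bystanders:** force on the tool was about zero after lifting clear. By eye, the bottle, heat gun and tray were at their starting pixels in the last picture. The screwdriver was hidden there, but the arm never went near it.
- **Not checked:** the protractor was too small in the pictures to read accurately, so I didn't rely on it.

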